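# Inspect a ball lens under the loupe on the tilting cradle

## Task

Take the inspection tray by the bar of its handle and, without touching the white ball lens, tilt the tray so that the lens rolls out under the centre of the loupe, level with the pointer on the loupe's stand; bring it to rest there and keep it there for at least four seconds. Then roll it gently back against the stop at the handle end, lower the tray gently back onto its rest and let go. Never let the lens knock hard against either end stop, and leave the other things on the bench where they are.

Things in the scene. Friction and masses are not known exactly. Their poses are not given: they have to be found in the camera images.
- cradle: Fixed frame of the inspection cradle: dark steel base plate 110 x 420 x 12 mm with two aluminium cheeks that carry the tray's hinge. Origin on the bench (z = 0). +y runs level along the tray from the handle end to the hinge end; x across the tray, z up. Stands near the middle of the bench, turned up to 0.3 rad. Hinge axis: parallel to x, at y = +220 mm, z = 115 mm of this frame.
- tray (a joint): Angle of the hinged tray, rad: 0 = down on its rest block, handle end sloping down by 0.10 rad; grows as the handle is lifted; level at 0.10; upper stop 0.24. Slope = value - 0.10; a positive slope rolls the lens towards the hinge (+y of the cradle). Let go, it drops: tray 0.6 kg, centre of mass about 0.24 m from the hinge, damping 0.3 N m s/rad; 4 to 6 N at the bar carries tray and lens.
- hinge (a point): Middle of the hinge axis, in line with the rails' axes. The tray is an aluminium channel 62 mm wide, its cheeks 12 mm higher than the rails' axes, with two steel rails 8 mm thick, 12 mm apart between axes, and an upright stop plate across each end, 50 mm higher than the rails' axes.
- bar (a point): Middle of the handle's cross bar: round dark steel, 12 mm thick, 84 mm clear between its side arms, parallel to the hinge axis (cradle's x), 450 mm from it, in line with the rails, 70 mm above the bench at rest, with 66 mm free space to the tray's stop plate. Pinch it from above, fingers closing along the tray; it turns between the pads as the tray tilts.
- ball: The ball lens: white polished ball, 70 mm diameter, nominally 0.21 kg, lying on the two rails. Origin at its centre (axes turn as it rolls), 38.5 mm above the rails' axes. Effective rolling radius 34.6 mm: it accelerates along the tray at about 6.95 m/s2 per rad of slope beyond its rolling resistance, which equals a slope of 0.015 to 0.02 rad. Starts at rest against the stop at the handle end.
- home (a point): On the tray (moves with it): where the ball's centre is when it touches the stop at the handle end, 337 mm from the hinge along the tray.
- far (a point): On the tray: where the ball's centre would be when touching the stop at the hinge end, 71 mm from the hinge along the tray.
- mark (a point): Point 153 mm above the bench, straight below the centre of the loupe (white ring 102 mm across with a clear lens, 300 mm above the bench), over the tray's middle line. A steel pointer on the stand points at it across the tray. The lens is under the loupe when its centre is here, seen from above. It lies 85 to 195 mm from home along the tray, different each time.
- loupe: Fixed stand of the loupe: round base 84 mm across, column 14 mm thick and 315 mm high, 130 mm from the tray's middle line on the side away from the robot. Origin under the base's centre. Axes as the cradle's.
- lens_ring: Bystander: black ring 60 mm across, 12 mm high, lying beside the cradle. Origin at the centre of its underside.
- brass_sleeve: Bystander: brass tube 34 mm across, 34 mm high. Origin at the centre of its underside.
- end_cap: Bystander: small aluminium cylinder 28 mm across, 24 mm high, on the loupe's side of the tray. Origin at the centre of its underside.
- screwdriver: Bystander: screwdriver 170 mm long, lying on the bench. Origin at its underside.
- parts_jar: Bystander: amber jar with black cap, 56 mm across, 65 mm high. Origin at the centre of its underside.
- binoculars: Bystander: black binoculars lying flat, 140 x 120 mm, 48 mm high. Origin under the middle.

How it is judged:
By the outcome, as a careful person would: the job done as asked, in the order asked, and still so for the second after the job is handed in, with the robot touching nothing.
It also fails if it takes over 61 s, if anything falls off the work surface, if the arm or the gripper's body presses on something with over 40 N, if the wrist force passes 120 N, or if a joint passes its speed limit or range.

## Robot

A 6-joint arm with a two-finger parallel gripper is mounted at the origin on the work surface. World frame = base frame: x ahead of the robot, y to its left, z up, the work surface at z = 0. Lengths are in mm, angles in rad, forces in N, time in s.
With the tool pointing down it reaches from about 275 to 825 mm from the base axis. Payload 4.9 kg.
Tool frame: the origin (TCP) lies at the very end of the fingers, on their centre line; the grasp point (between the pads) lies 19 mm behind it; z points along the fingers, y is the line along which they close (so a half turn about z gives the same grasp; the last joint's range is limited). The gripper opens to 85 mm and grips with 20 to 120 N. Pads are 22 mm wide; open, the fingers measure 114 mm over their backs; the gripper's body (76 mm by 85 mm) begins 54 mm behind the grasp point. The pads swing forward as they close: fully open they stand 13 mm farther back than shut.
Start: joints at [-1.268, 0.326, -0.193, 1.052, 0, 1.437], TCP at [232.687, -498.373, 231.281] pointing down, gripper open.
Joint ranges: [-2.65, 2.65], [-0.97, 1.79], [-1.3, 1.35], [-1.93, 2.1], [-1.47, 1.37], [-3.14, 3.14]. Speed limits (rad/s): [2.57, 2.57, 3.14, 3.14, 3.14, 3.14].

## Interface

Orientations are given as [roll, pitch, yaw] about the fixed x, y, z axes, in that order (R = Rz(yaw) Ry(pitch) Rx(roll)).
In Python, from bench import bot, solve_ik, imaging gives the robot as it stands. Calls block until the motion is done:
- bot.move_ptp(position, orientation): joint-space move of the TCP to a pose.
- bot.movel(position, rot=None, max_speed=150, threshold=None): straight line of the TCP; rot=None keeps the orientation; max_speed is the mean speed in mm/s. With threshold (N) it stops when the force on the tool has changed by that much, and returns True; else False.
- bot.move_j(angles): joint-space move.
- bot.grip(opening, effort=None): opening from 0.0 (shut) to 1.0 (fully open); effort is the grip in N (None keeps the last); returns when the fingers have stopped.
- bot.dwell(seconds).
- solve_ik(position, orientation): joint angles nearest the present ones, or None.
- bot.get_state(): the state.
- imaging.capture(name): name is "scene" or "side" or "wrist"; returns the picture (480x640x3 uint8, blue, green, red); there is no depth.
- imaging.camera_model(name): a dict with "K" (3x3 intrinsics, pixels), "position" and "rotation" of the camera in the world. Camera axes: x right, y up, looking along -z (the intrinsics and any distortion apply to the point x, -y, -z); pixel columns grow to the right and rows downward; lengths in mm; the calibration is good to about 2 mm. A picture is of the moment at which its call begins: read the wrist's pose just before it. camera_model takes no time and is no camera call; for the wrist camera it gives the pose at the moment of the call.
A pose or a line that the arm cannot do raises bot.IKError and nothing moves.
- bot.sign_off(): hands the job in; it is judged then, once.
The state is a dict: "t": time; "qpos": joint angles; "joint_velocities": joint speeds; "effort": joint torques, N m; "tcp_pos": TCP position; "orientation": TCP orientation; "contact_force": force on the tool from outside, world axes, zero at the start; "wrist_torque": the same for the moment, N m; "opening": opening from 0.0 (shut) to 1.0 (fully open); "gripper_force": force on a finger pad.
Only numpy, scipy, OpenCV 4.12 (cv2) and the standard library are available. Lean on these libraries where they do the work, as an engineer would, in place of code of your own. Each camera call takes 0.05 s, during which the arm holds its last target. There are 200 camera calls.

## Working session

There is one attempt and no reset: what is moved stays moved. The work goes in short steps, each a Python script; the robot and the scene stay as the last script left them, time stands still between calls to the robot, and variables do not carry over. Pictures are saved under pics/ and viewed, at most 10 in all, crops included, and the job is handed in when it is done.

```bash
ls; mkdir -p pics; python3 - <<'E'
from bench import bot, imaging
import cv2
for n in ("scene","side"):
    cv2.imwrite(f"pics/{n}0.png",imaging.capture(n)); m=imaging.camera_model(n); print(n,m)
print(bot.get_state())
E
```

```text
pics
scene {'K': array([[509.07956772,   0.        , 312.18989909],
       [  0.        , 509.07956772, 238.73489208],
       [  0.        ,   0.        ,   1.        ]]), 'position': array([1305.86644913, -380.9672686 , 1377.74531493]), 'rotation': array([ 0.57638491, -0.00457459,  1.16982498])}
side {'K': array([[612.56352698,   0.        , 315.25509526],
       [  0.        , 612.56352698, 230.41921102],
       [  0.        ,   0.        ,   1.        ]]), 'position': array([ 390.31961194, 1240.85430312,  856.5332575 ]), 'rotation': array([ 1.04332429, -0.0059311 , -3.02305465])}
{'t': 0.1, 'qpos': array([-1.26819466e+00,  3.26875035e-01, -1.93492342e-01,  1.05198963e+00,
        2.17113442e-05,  1.43662269e+00]), 'joint_velocities': array([-0.00171195, -0.00178429,  0.0030585 ,  0.00141222, -0.00233568,
        0.00058027]), 'effort': array([ 4.74627286e-04, -4.44239974e+01,  2.63038176e+01,  7.85984244e-03,
       -2.09482737e-04, -2.46395075e-06]), 'tcp_pos': array([ 232.53380702, -497.85093135,  230.57405071]), 'orientation': array([-3.14004891e+00, -2.30290423e-04,  4.36775109e-01]), 'contact_force': array([ 0.46918553, -0.32916278,  0.23793054]), 'wrist_torque': array([ 0.02337038,  0.00699687, -0.00635294]), 'gripper_force': 0.0, 'opening': 0.9980975326227904}
```

View pics/scene0.png

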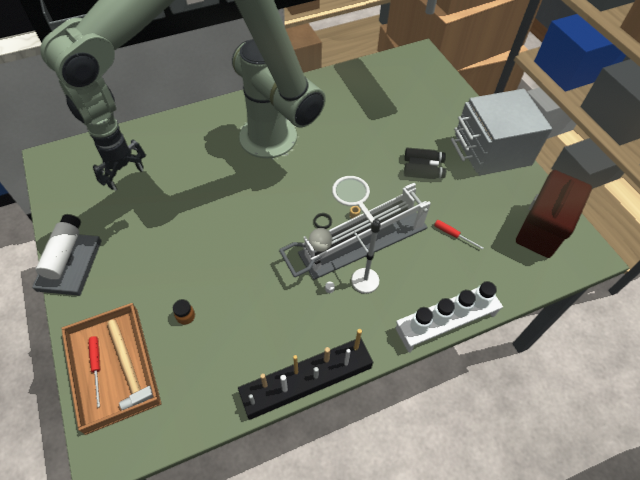

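View pics/side0.png

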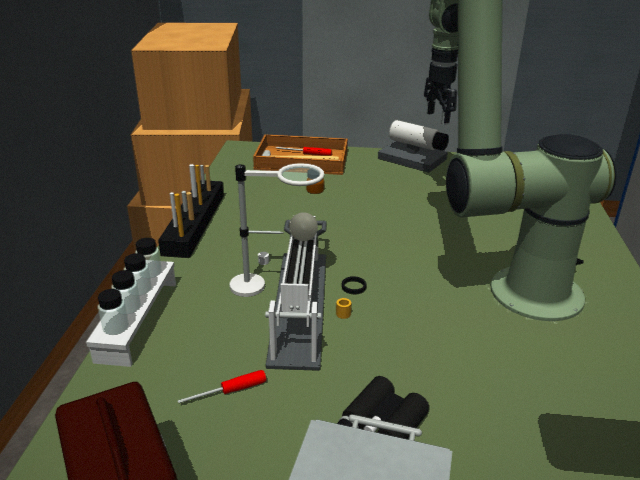

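The scene view shows the ball at (320,239), the handle bar at about (285,262), the loupe ring at (351,190), the stand base at (366,280) and the hinge at about (415,200). The side view shows the ball at (303,227) and the ring at (301,175). Next I'll triangulate these roughly and then look with the wrist camera.

```bash
cat > h.py <<'E'
import numpy as np, cv2
from scipy.spatial.transform import Rotation as R
from bench import bot, solve_ik, imaging
def ray(m,uv):
    K=m["K"]; d=np.array([(uv[0]-K[0,2])/K[0,0],-(uv[1]-K[1,2])/K[1,1],-1.])
    d=R.from_euler("xyz",m["rotation"]).apply(d); return np.array(m["position"]),d/np.linalg.norm(d)
def onz(m,uv,z):
    p,d=ray(m,uv); return p+d*(z-p[2])/d[2]
def tri(*rs):
    A=sum(np.eye(3)-np.outer(d,d) for p,d in rs); b=sum((np.eye(3)-np.outer(d,d))@p for p,d in rs)
    return np.linalg.solve(A,b)
def proj(m,P):
    c=R.from_euler("xyz",m["rotation"]).inv().apply(np.asarray(P)-m["position"]); K=m["K"]
    return np.array([K[0,2]+K[0,0]*c[0]/-c[2],K[1,2]-K[1,1]*c[1]/-c[2]])
E
python3 - <<'E'
from h import *
s=imaging.camera_model("scene"); d=imaging.camera_model("side")
print("ball",tri(ray(s,(320,239)),ray(d,(303,227))))
print("ring",tri(ray(s,(351,190)),ray(d,(301,175))),onz(s,(351,190),300),onz(d,(301,175),300))
print("base",onz(s,(366,280),6),onz(d,(247,285),6)); print("bar",onz(s,(284,262),70))
print("hinge",onz(s,(415,203),115), onz(d,(295,315),115))
for n in ("scene","side"):
    im=imaging.capture(n); 
    x,y=(270,160) if n=="scene" else (210,150)
    c=im[y:y+150,x:x+180] if n=="scene" else im[y:y+220,x:x+150]
    cv2.imwrite(f"pics/{n}c.png",cv2.resize(c,None,fx=4 if n=="scene" else 2.7,fy=4 if n=="scene" else 2.7,interpolation=cv2.INTER_CUBIC))
m=imaging.camera_model("wrist"); st=bot.get_state()
T=R.from_euler("xyz",st["orientation"]); print("cam in tool",T.inv().apply(m["position"]-st["tcp_pos"]),(T.inv()*R.from_euler("xyz",m["rotation"])).as_matrix().round(2),m["K"])
E
```

```text
ball [565.84078539 -34.47743606 117.30354642]
ring [558.2712184   55.65943165 297.41427138] [559.16263658  54.4972786  300.        ] [558.04343004  62.13757693 300.        ]
base [689.49838615  65.68349276   6.        ] [689.11737118  68.66497225   6.        ]
bar [ 569.0580216  -153.18692508   70.        ]
hinge [554.29884861 290.48517171 115.        ] [536.91775162 305.63363833 115.        ]
cam in tool [  71.19915515   -1.19305239 -142.1938393 ] [[-0.    0.96  0.29]
 [ 1.    0.   -0.  ]
 [-0.    0.29 -0.96]] [[418.08282287   0.         316.86575581]
 [  0.         418.08282287 238.58743504]
 [  0.           0.           1.        ]]
```

View pics/scenec.png

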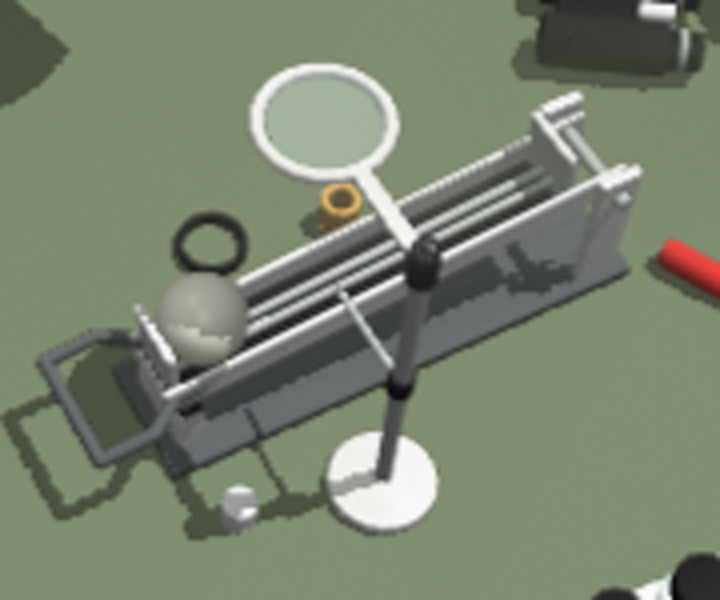

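The crop shows the bar's ends at full-image (280.5,250.5) and (296.2,275), the ball at (320,240), the pointer tip at (355,232) and the base at (366,280). Now I'll refine with masks and take a wrist view from above the handle.

```bash
python3 - <<'E'
from h import *
for n,b,r,ba in (("scene",(320,239),(351,190),(366,280)),("side",(303,227),(301,175),(247,285))):
    im=imaging.capture(n); hsv=cv2.cvtColor(im,cv2.COLOR_BGR2HSV); np.save(f"{n}.npy",im)
    print(n,"ball px",im[b[1]-4,b[0]],hsv[b[1]-4,b[0]],"green",im[b[1]-30,b[0]-45])
    w=((hsv[...,1]<40)&(hsv[...,2]>150)).astype(np.uint8)
    for nm,c in (("ring",r),("base",ba)):
        x,y=c; sub=np.zeros_like(w); sub[y-22:y+22,x-32:x+32]=w[y-22:y+22,x-32:x+32]
        k,l,st,ce=cv2.connectedComponentsWithStats(sub)
        for i in range(1,k):
            if st[i,4]>60: print(nm,st[i],ce[i].round(1))
bot.move_ptp([567,-150,260],[np.pi,0,0.08])
m=imaging.camera_model("wrist"); im=imaging.capture("wrist"); cv2.imwrite("pics/w1.png",im)
np.savez("w1.npz",im=im,**m); print(bot.get_state()["t"])
E
```

```text
scene ball px [154 166 166] [ 30  18 166] green [110 140 127]
ring [332 176  51  36 981] [352.2 191.5]
base [352 267  28  25 485] [365.2 280.1]
side ball px [109 123 122] [ 32  29 123] green [ 73 116  99]
ring [269 164  55  20 365] [298.1 173.5]
base [230 274  35  20 494] [246.5 283.8]
2.1083
```

View pics/w1.png

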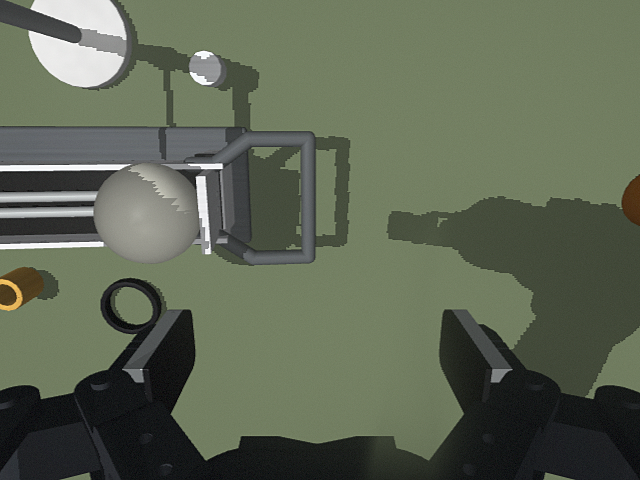

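View pics/sidec.png

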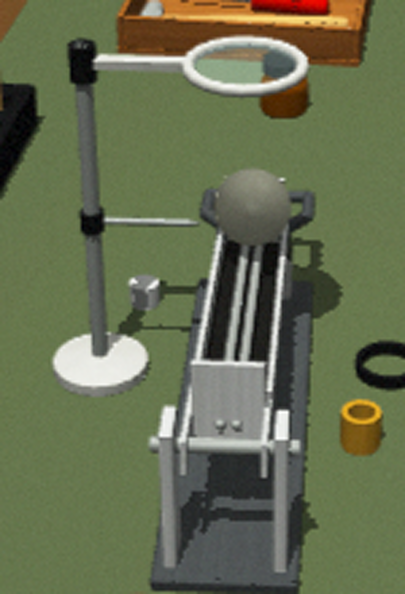

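The wrist view shows the bar vertical at x≈308 (y 133 to 262), the ball at (147,213) with radius about 52, and the base centre at about (80,38). The bar is parallel to the image columns, so the yaw is about 0.08.

```bash
cat >> h.py <<'E'
# cradle pose (x,y,yaw) helper: local (y,z) at x=0 -> world
def world(C,l): 
    return np.array([C[0],C[1],0])+R.from_euler("z",C[2]).apply(l)
def traypt(s,phi,n=0):  # s: distance from hinge towards handle, n: above the rails' axes
    return np.array([0,220-s*np.cos(phi)-n*np.sin(phi),115+s*np.sin(phi)*-1*-1+n*np.cos(phi)])
E
python3 - <<'E'
from h import *
from scipy.optimize import least_squares
w=np.load("w1.npz"); W={k:w[k] for k in("K","position","rotation")}
s=imaging.camera_model("scene"); d=imaging.camera_model("side"); im=w["im"]
g=im.astype(int); dark=(np.abs(g[...,0]-g[...,1])<18)&(g.max(2)<130)
rows=range(150,250,5); xs=[]
for y in rows:
    c=np.where(dark[y,296:322])[0]; xs.append(296+c.mean())
print(np.round(xs,1)); k=np.polyfit(rows,xs,1); print(k)
ends=[onz(W,(np.polyval(k,y),y),70) for y in (140,256)]; dd=ends[0]-ends[1]; print(ends,"yaw",np.arctan2(dd[1],dd[0]))
print("base wrist",onz(W,(80,38),10),"scene",onz(s,(365.2,280.1),10),"side",onz(d,(246.5,283.8),10))
print("ring scene",onz(s,(350.7,190.3),300),"side",onz(d,(301.5,174.7),300))
print("ball tri",tri(ray(s,(320,239.5)),ray(d,(303,227)),ray(W,(147,213))))
print("ring/sleeve etc: hinge",[onz(d,p,115) for p in ((210+152/2.7,150+444/2.7),(210+300/2.7,150+444/2.7))])
Cb=np.array([565,68,.08])
print("bar local check",ends[0]/2+ends[1]/2,"implied cradle origin from bar yaw .08:")
yaw=np.arctan2(dd[1],dd[0]); mid=(ends[0]+ends[1])/2
o=mid-R.from_euler("z",yaw).apply([0,220-450*np.cos(.1),0]); print("C",o)
C=[o[0],o[1],yaw]; print("ball pred",world(C,traypt(337,-.1,38.5)),"px scene",proj(s,world(C,traypt(337,-.1,38.5))),"side",proj(d,world(C,traypt(337,-.1,38.5))),"hinge",world(C,[0,220,115]), proj(d,world(C,[-40,220,115])),proj(d,world(C,[40,220,115])))
E
```

```text
[306.2 307.5 308.  307.5 306.6 305.5 306.2 306.2 306.2 305.5 305.9 305.8
 306.3 306.8 306.2 305.5 308.  306.3 310.  308.8]
[1.07363668e-02 3.04625732e+02]
[array([ 617.64714519, -138.00891449,   70.        ]), array([ 523.081898 , -145.8310026,   70.       ])] yaw 0.0825284307308236
base wrist [683.74984397  62.19598462  10.        ] scene [690.65977399  61.98142928  10.        ] side [689.94796827  69.49048741  10.        ]
ring scene [559.77927473  53.31169177 300.        ] side [557.19219811  60.50348048 300.        ]
ball tri [565.02364318 -33.63261613 117.55122963]
ring/sleeve etc: hinge [array([592.546798  , 310.93689332, 115.        ]), array([486.75635184, 297.5233614 , 115.        ])]
bar local check [ 570.36452159 -141.91995855   70.        ] implied cradle origin from bar yaw .08:
C [551.58984596  85.05675355  70.        ]
ball pred [560.7790831  -26.03666158 119.66379895] px scene [322.41188154 236.84689049] side [305.36867059 227.61347626] hinge [533.45419438 304.30797508 115.        ] [317.41781554 315.2765823 ] [276.34588602 314.16128935]
```

```bash
sed -i 's/-n\*np.sin(phi),115+s\*np.sin(phi)\*-1\*-1/+n*np.sin(phi),115+s*np.sin(phi)/' h.py; grep -n 115 h.py; python3 - <<'E'
from h import *
bot.move_ptp([560,-50,400],[np.pi,0,0.0825])
m=imaging.camera_model("wrist"); im=imaging.capture("wrist"); cv2.imwrite("pics/w2.png",im)
np.savez("w2.npz",im=im,**m); print(bot.get_state()["t"])
E
```

```text
19:    return np.array([0,220-s*np.cos(phi)+n*np.sin(phi),115+s*np.sin(phi)+n*np.cos(phi)])
2.8833
```

View pics/w2.png

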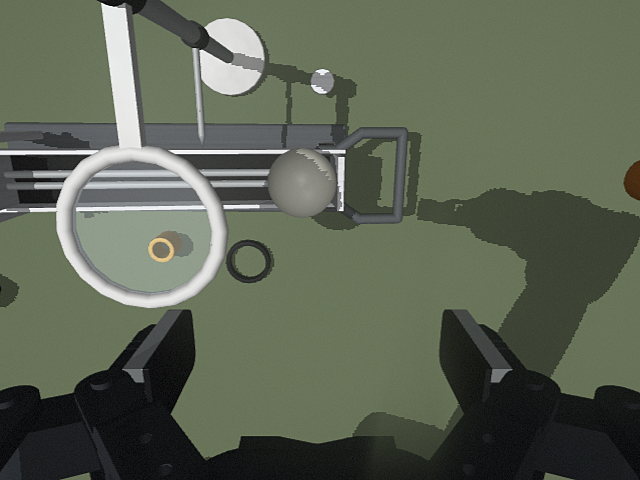

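The second wrist view shows the ring centre at about (142,226), the base at (232,57), the pointer's tip at (201,143), the ball at (302,183) and the bar at (401.5,174.5).

```bash
python3 - <<'E'
from h import *
w=np.load("w2.npz"); V={k:w[k] for k in("K","position","rotation")}
w=np.load("w1.npz"); W={k:w[k] for k in("K","position","rotation")}
s=imaging.camera_model("scene"); d=imaging.camera_model("side")
print("ring",onz(V,(142,226.5),300),"tip",onz(V,(201,143),153),"base",onz(V,(232,57),10))
print("pointer dir",onz(V,(197.5,60),153),"tip scene",onz(s,(355,232.5),153),"tip side",onz(d,(210+197/2.7,150+223/2.7),153))
print("bar",onz(V,(401.5,174.5),70),"w1",onz(W,(307.5,197.5),70),"scene",onz(s,(288.4,262.7),70))
print("ball tri wr",tri(ray(V,(302,183)),ray(W,(147,213))),"z118:",onz(V,(302,183),119.7),onz(W,(147,213),119.7),onz(s,(320,239.5),119.7),onz(d,(303,227),119.7))
E
```

```text
ring [557.97344384  54.19403833 300.        ] tip [596.81401321  58.06043109 153.        ] base [686.1888212   59.81310247  10.        ]
pointer dir [666.41205698  61.24307617 153.        ] tip scene [603.29146354  57.52398615 153.        ] tip side [600.43918612  60.20054123 153.        ]
bar [ 573.27414106 -144.74761665   70.        ] w1 [ 572.71529084 -142.334494     70.        ] scene [ 576.37548533 -142.0099426    70.        ]
ball tri wr [563.90156436 -35.06058599 125.30779598] z118: [562.60738305 -35.04038286 119.7       ] [562.81649478 -32.75958365 119.7       ] [566.60796881 -36.33524779 119.7       ] [566.82807367 -28.17771508 119.7       ]
```

```bash
cat >> h.py <<'E'
C=np.array([555.2,84.,.0825]); YM=-29.  # cradle pose, mark's cradle y
def ballpx(im,m,phi,lo=60,hi=350):
    g=im.astype(int); b,gr,r=g[...,0],g[...,1],g[...,2]
    k=((np.abs(gr-r)<=5)&(r-b>=6)&(r-b<=26)&(r>70)).astype(np.uint8)
    roi=np.zeros_like(k)
    for s in range(lo,hi,5):
        cv2.circle(roi,tuple(int(v) for v in proj(m,world(C,traypt(s,phi,38.5))).round()),17,1,-1)
    k=cv2.morphologyEx(k*roi,cv2.MORPH_OPEN,np.ones((3,3),np.uint8))
    n,l,st,ce=cv2.connectedComponentsWithStats(k)
    if n<2: return None,0
    i=1+st[1:,4].argmax(); c=max(cv2.findContours((l==i).astype(np.uint8),0,2)[0],key=cv2.contourArea)
    (x,y),rad=cv2.minEnclosingCircle(c)
    return np.array([x,y]),(st[i,4],round(rad,1),*ce[i].round(1))
def s_of(m,px,phi):   # distance from hinge: closest point of the ball's line to the ray
    a=world(C,traypt(0,phi,38.5)); u=world(C,traypt(1,phi,38.5))-a; p,d=ray(m,px)
    A=np.array([[1,-u@d],[u@d,-1]]); return np.linalg.solve(A,[(p-a)@u,(p-a)@d])[0]
E
python3 - <<'E'
from h import *
for n in("scene","side"):
    m=imaging.camera_model(n); px,i=ballpx(np.load(n+".npy"),m,-.1); print(n,px,i,s_of(m,px,-.1))
    print("mark px",proj(m,world(C,[0,YM,153])))
rot=[np.pi,0,C[2]]; p=world(C,[0,-227.75,0])
bot.grip(0.55,30); bot.move_ptp([p[0],p[1],160],rot)
bot.movel([p[0],p[1],51],max_speed=80,threshold=10); s=bot.get_state(); print(s["t"],s["tcp_pos"],s["contact_force"])
bot.grip(0.0,30); s=bot.get_state(); print(s["t"],s["tcp_pos"],s["contact_force"],s["gripper_force"],s["opening"],s["wrist_torque"])
for n in("scene","side"):
    m=imaging.camera_model(n); im=imaging.capture(n); px,i=ballpx(im,m,-.1); print(n,px,i,s_of(m,px,-.1)); np.save(n+"1.npy",im)
    if n=="scene": a=im
    else: cv2.imwrite("pics/grip.png",np.hstack([cv2.resize(a[160:310,240:400],None,fx=2.5,fy=2.5),cv2.resize(im[130:280,220:380],None,fx=2.5,fy=2.5)]))
E
```

```text
scene [320.36193848 239.04393005] (np.int32(405), 11.5, np.float64(320.1), np.float64(239.0)) 336.94584933817555
mark px [347.52832468 220.83715914]
side [302.98590088 226.14083862] (np.int32(598), 14.3, np.float64(303.3), np.float64(225.7)) 333.6702564996208
mark px [302.00249926 232.69024216]
5.875 [ 574.44174671 -143.12675326   51.56676563] [-0.76256316 -0.1129931   0.30313421]
6.2833 [ 574.16203328 -143.04298671   51.34211116] [-0.10554194  0.20797481  2.2307819 ] 29.182085394859314 0.12632052691614137 [ 0.04722539  0.04938132 -0.04142421]
scene [320.45678711 238.81123352] (np.int32(401), 11.6, np.float64(320.2), np.float64(238.9)) 336.3789020015223
side [303.         225.89285278] (np.int32(618), 14.4, np.float64(303.1), np.float64(225.7)) 335.1266949346234
```

View pics/grip.png

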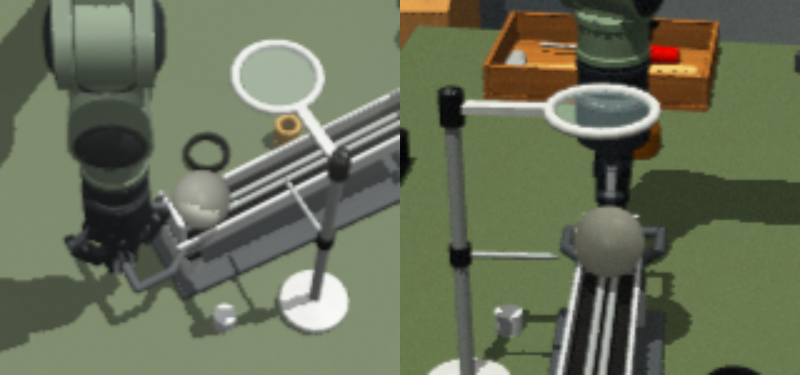

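Grasp is good and the ball tracks well at (320.4,238.9) in the scene view, s≈336.5 against 337 expected. Next is the closed-loop roll-out.

```bash
cat > ctl.py <<'E'
from h import *
Z0=51.34; m=imaging.camera_model("scene"); rot=[np.pi,0,C[2]]; P0=np.array([574.16,-143.04])
ZB=115+450*np.sin(-.1)
def phi_now(): return np.arcsin((bot.get_state()["tcp_pos"][2]-Z0+ZB-115)/450)
def goto(phi,speed=60):
    dy=450*(np.cos(.1)-np.cos(phi)); p=P0+R.from_euler("z",C[2]).apply([0,dy,0])[:2]
    bot.movel([*p,Z0+450*(np.sin(phi)-np.sin(-.1))],max_speed=speed)
H=[]
def measure():
    phi=phi_now(); t=bot.get_state()["t"]; px,i=ballpx(imaging.capture("scene"),m,phi)
    s=s_of(m,px,phi)+.3; H.append((t,s)); h=np.array(H[-4:])
    v=-np.polyfit(h[:,0]-t,h[:,1],1)[0] if len(h)>2 else 0.
    return t,s,v,phi,i[0]
def roll(target,vmax=50,tmax=12,tau=.4,done=1.5,near=4,phi_hold=0.):
    """drive the ball to s=target (v>0 towards the hinge); ends after `done` s at rest"""
    t0=None; rest=None; k=0; fr=.0175
    while True:
        t,s,v,phi,a=measure(); t0=t0 or t; e=s-target
        if abs(e)<near and abs(v)<8:
            cmd=phi_hold; rest=rest or t
        else:
            rest=None; vd=np.clip(1.2*e,-vmax,vmax)
            if abs(e)<near: vd=0
            cmd=np.clip(fr*np.sign(v if abs(v)>8 and vd==0 else vd)+(vd-v)/(6950*tau),-.05,.05)
        if k%2==0: print(f"{t:.2f} s={s:.1f} v={v:.0f} phi={phi:.4f} cmd={cmd:.4f} a={a}")
        k+=1
        if (rest and t-rest>done) or t-t0>tmax: break
        if abs(cmd-phi)>.001: goto(cmd,max(15,min(80,abs(cmd-phi)*450/.12)))
        else: bot.dwell(.08)
    goto(phi_hold,15)
E
python3 - <<'E'
from ctl import *
goto(-.02,50); print(measure())
roll(249.)
for n in("scene","side"):
    mm=imaging.camera_model(n); px,i=ballpx(imaging.capture(n),mm,phi_now()); print(n,px,i,s_of(mm,px,phi_now()))
st=bot.get_state(); print(st["t"],st["tcp_pos"],st["contact_force"])
E
```

```text
(7.2583, np.float64(337.4553961932132), 0.0, np.float64(-0.02025750343337585), np.int32(409))
7.31 s=337.4 v=0 phi=-0.0205 cmd=0.0355 a=408
8.13 s=311.6 v=27 phi=0.0294 cmd=0.0257 a=428
8.80 s=264.9 v=67 phi=0.0187 cmd=0.0003 a=434
9.47 s=244.0 v=44 phi=-0.0061 cmd=-0.0356 a=401
10.32 s=273.6 v=-22 phi=0.0134 cmd=0.0361 a=434
10.78 s=263.5 v=-15 phi=0.0353 cmd=0.0293 a=427
11.68 s=217.3 v=51 phi=-0.0362 cmd=-0.0496 a=376
12.32 s=267.9 v=-19 phi=-0.0325 cmd=0.0327 a=426
13.22 s=310.8 v=-68 phi=0.0501 cmd=0.0500 a=423
13.66 s=270.3 v=66 phi=0.0478 cmd=0.0031 a=436
14.61 s=205.6 v=80 phi=-0.0505 cmd=-0.0500 a=307
14.88 s=221.4 v=-3 phi=-0.0494 cmd=-0.0284 a=402
15.84 s=311.7 v=-92 phi=0.0500 cmd=0.0500 a=428
16.27 s=282.2 v=-28 phi=0.0495 cmd=0.0417 a=437
17.32 s=193.4 v=85 phi=-0.0499 cmd=-0.0500 a=176
17.58 s=207.6 v=45 phi=-0.0493 cmd=-0.0500 a=312
18.13 s=271.1 v=-111 phi=-0.0101 cmd=0.0500 a=433
18.81 s=295.8 v=-74 phi=0.0491 cmd=0.0500 a=433
19.28 s=254.3 v=80 phi=0.0443 cmd=-0.0091 a=419
scene [362.5 214.5] (np.int32(227), 11.5, np.float64(359.7), np.float64(216.5)) 198.30597374700017
side [299.44009399 245.35253906] (np.int32(780), 16.0, np.float64(299.2), np.float64(245.2)) 192.80833319600595
20.3583 [ 574.35447604 -145.219828     96.36047993] [-1.91208681 -2.30966401 -4.78705587]
```

The loop period is 0.35 s or more, which is too slow for that law, so it oscillated without touching the stops. I'll switch to a gentle constant slope, levelling at the predicted stopping distance so that rolling resistance does the braking.

```bash
cat >> ctl.py <<'E'
def fit(n=4):
    h=np.array(H[-n:]); return -np.polyfit(h[:,0],h[:,1],1)[0] if len(h)>=3 else 0.
def settle(n=3):
    H.clear()
    for _ in range(12):
        s=measure()[1]; bot.dwell(.07)
        if len(H)>=4 and abs(fit())<4: break
    return np.mean([x[1] for x in H[-3:]]),H[-1][0],fit()
def pulse(target,mag,tmax=4,brake=120,lag=.17):
    s,_,_=settle(); sg=np.sign(s-target); goto(sg*mag,60); H.clear(); t0=None
    while True:
        t,s,v,phi,a=measure(); t0=t0 or t; v=fit(); w=v*sg; e=(s-target)*sg
        if e-max(w,0)*lag-w*w/2/brake*(w>0)<=0 or t-t0>tmax: break
        if t-t0>.8 and abs(w)<3 and mag<.04: mag+=.003; goto(sg*mag,30); H.clear(); t0=t
        bot.dwell(.04)
    goto(0.,80); print(f"braked t={t:.2f} s={s:.1f} v={v:.0f} mag={mag:.3f}")
    r=settle(); print("rest",np.round(r,2)); return r
E
python3 - <<'E'
from ctl import *
r=settle(); print(r)
for k in range(3):
    e=abs(r[0]-249)
    if e<2.5: break
    r=pulse(249,.026 if e>20 else .024)
mm=imaging.camera_model("side"); px,i=ballpx(imaging.capture("side"),mm,phi_now()); print("side",px,s_of(mm,px,phi_now()))
im=imaging.capture("scene"); np.save("scene2.npy",im); px,i=ballpx(im,m,phi_now()); print("scene",px,i)
E
```

```text
(np.float64(199.94924900339902), 20.7083, np.float64(-3.464914360362254))
braked t=22.27 s=236.6 v=-63 mag=0.026
rest [2.7174e+02 2.3320e+01 1.8000e-01]
braked t=24.52 s=258.3 v=34 mag=0.026
rest [247.1   25.22   0.26]
side [300.5 233.5] 243.75133954459136
scene [348.40264893 220.88052368] (np.int32(404), 11.9, np.float64(348.2), np.float64(221.1))
```

At rest at s≈247, the scene view puts the ball at (348.4,220.9) against the mark's (347.5,220.8), so it is about 2 mm off. I'll hold it there, then roll it gently back.

```bash
python3 - <<'E'
from ctl import *
bot.dwell(4.8); r=settle(); print("after hold",r)
r=pulse(322,.024,lag=.27); print(r)
E
```

```text
after hold (np.float64(246.84880300969266), 30.5917, np.float64(1.769333990957132))
braked t=32.33 s=294.5 v=-65 mag=0.024
rest [326.79  33.25  -2.66]
(np.float64(326.786601309911), 33.25, np.float64(-2.655855270834045))
```

```bash
python3 - <<'E'
from ctl import *
mag=.019; goto(-mag,20)
while True:
    H.clear(); r=settle(); print(np.round(r,1),mag)
    if r[0]>335 and abs(r[2])<4 or mag>.03: break
    if abs(r[2])<4: mag+=.002; goto(-mag,20)
goto(-.05,25); print(measure()); goto(-.092,30)
bot.dwell(.1); goto(-.1003,8); st=bot.get_state(); print(st["t"],st["tcp_pos"],st["contact_force"],measure())
E
```

```text
[338.1  34.5  -2.8] 0.019
(35.35, np.float64(337.2527241587184), np.float64(0.8196631919018456), np.float64(-0.050103522427873075), np.int32(411))
36.9 [ 574.24307588 -143.08254998   53.01240148] [-6.64398178  4.92088712  8.93923862] (36.9, np.float64(337.66228300548505), np.float64(0.2793142308457258), np.float64(-0.09626558323634839), np.int32(402))
```

```bash
python3 - <<'E'
from ctl import *
bot.grip(0.45); bot.dwell(.3); p=bot.get_state()["tcp_pos"]; print(bot.get_state()["contact_force"])
bot.movel([p[0],p[1],190],max_speed=80); bot.dwell(.3)
a=imaging.capture("scene"); b=imaging.capture("side"); print(ballpx(a,m,-.1)); st=bot.get_state(); print(st["t"],st["contact_force"])
cv2.imwrite("pics/end.png",np.hstack([cv2.resize(a[160:310,240:400],None,fx=2.5,fy=2.5),cv2.resize(b[130:280,220:380],None,fx=2.5,fy=2.5)]))
E
```

```text
[-0.97782246  0.86076832  0.61931454]
(array([320.16665649, 239.16667175]), (np.int32(409), 11.6, np.float64(320.1), np.float64(239.0)))
39.9167 [ 0.01037497  0.0627042  -0.62059704]
```

View pics/end.png

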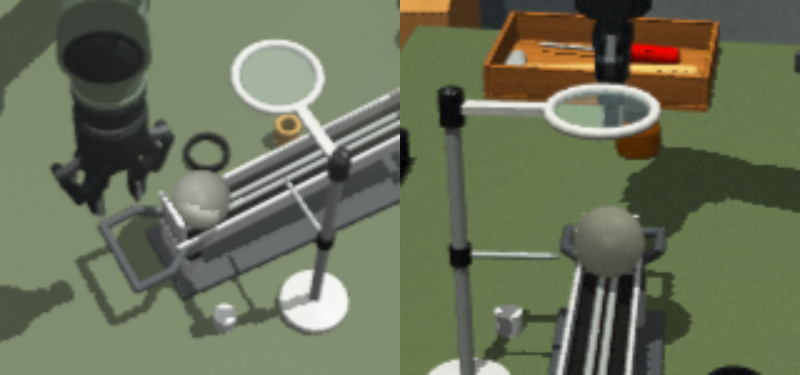

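The ball is back at home, at (320.2,239.2) as at the start. The tray is on its rest, the gripper is clear and the bystanders visible in these crops haven't moved.

```bash
python3 -c "
from bench import bot
print(bot.sign_off())"
```

```text
the job is handed in; nothing more can be done
None
```

The job is handed in at about 40 s: after a first control attempt swung the lens back and forth past the mark (clear of both end stops), it rested about 2 mm from the mark for about 5 s, then rolled gently back to the handle stop, and the tray was lowered onto its rest and released.

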